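# Unscrew the bead shaker and empty it into the mixing bowl

## Task

While the clear shaker stands in its wooden holder, unscrew its perforated cap and lay the cap flat on the bench. Then pour all three beads left inside into the black mixing bowl, and stand the empty shaker upright again, on the bench or back in its holder. Leave the tub, the cup and the carton where they are.

Things in the scene. Friction and masses are not known exactly. Their poses are not given: they have to be found in the camera images.
- shaker: Loose bead shaker, about 140 g: solid grey square foot 60 x 60 mm, 16 mm high, and on it a round clear body 50 mm in diameter (inside 45 mm), open mouth 96 mm above the origin. Origin at the centre of the foot's underside, z up to the mouth, x and y square to the foot. It starts in the holder, which keeps it from turning; it simply lifts out.
- shaker_mouth (a point): Centre of the shaker's mouth rim, on its axis, 96 mm above its origin. The outside of the top 22 mm below it carries a coarse three-start thread (ribs to 56 mm diameter); the plain body to grip lies 18 to 72 mm above the shaker's origin.
- cap: Perforated metal screw cap, 30 g: 24 mm high, 64 mm in diameter, ribbed side, 7 mm holes that no bead can pass. Origin at the centre of its lower rim, z up through the perforated top, x towards one of three inner lugs. Screwed on, it sits 75 mm above the shaker's origin on the same axis. It turns with little resistance.
- cap_top (a point): Centre of the cap's perforated top, 24 mm above its origin. To unscrew, turn anticlockwise seen from above. Yaw of cap minus yaw of shaker is -1.45 to -1.05 rad at the start; from -0.60 to 0 the cap is free and lifts straight off; at 0 it meets a stop, not to be forced. Below -0.75 the thread holds and pulling lifts the whole shaker.
- holder: Fixed wooden block on the bench, 80 x 80 mm and 22 mm high on a base plate 110 x 110 x 6 mm, with a square pocket (64 x 64 mm, floor 8 mm above the bench) in which the shaker's foot stands with 2 mm play a side. Origin at the centre of its underside; x and y square to its sides.
- bowl: Black mixing bowl, loose, 0.45 kg, round, 180 mm across the rim and 60 mm high. Origin at the centre of its underside.
- bead1: Plain glass bead, a ball 18 mm in diameter, 10 g, at the start inside the shaker; smooth and rolling easily; it comes out when the open shaker is tipped well past level (some 30 degrees). Origin at its centre.
- bead2: Plain glass bead, a ball 18 mm in diameter, 10 g, at the start inside the shaker; smooth and rolling easily; it comes out when the open shaker is tipped well past level (some 30 degrees). Origin at its centre.
- bead3: Plain glass bead, a ball 18 mm in diameter, 10 g, at the start inside the shaker; smooth and rolling easily; it comes out when the open shaker is tipped well past level (some 30 degrees). Origin at its centre.
- tub: White tub with a blue lid, 84 mm in diameter and 120 mm high; to be left alone. Origin at the centre of its underside.
- cup: Empty white plastic cup, 72 mm across the rim and 90 mm high; to be left alone. Origin at the centre of its underside.
- carton: Closed cardboard carton, 90 x 140 x 50 mm; to be left alone. Origin at the centre of its underside.

How it is judged:
By the outcome, as a careful person would: the job done as asked, in the order asked, and still so for the second after the job is handed in, with the robot touching nothing.
It also fails if it takes over 72 s, if anything falls off the work surface, if the arm or the gripper's body presses on something with over 40 N, if the wrist force passes 120 N, or if a joint passes its speed limit or range.

## Robot

A 7-joint arm with a two-finger parallel gripper is mounted at the origin on the work surface. World frame = base frame: x ahead of the robot, y to its left, z up, the work surface at z = 0. Lengths are in m, angles in degrees, forces in N, time in s.
With the tool pointing down it reaches from about 0.375 to 0.925 m from the base axis. Payload 3.1 kg.
Tool frame: the origin (TCP) lies midway between the tips of the shut fingers; the grasp point (between the pads) lies 19 mm behind it; z points along the fingers, y is the direction in which the jaws open and shut (so a half turn about z gives the same grasp; the last joint's range is limited). The gripper opens to 85 mm and grips with 20 to 120 N. Pads are 22 mm wide; open, the fingers measure 114 mm over their backs; the gripper's body (76 mm by 85 mm) begins 54 mm behind the grasp point. The pads swing forward as they close: fully open they stand 13 mm farther back than shut.
Start: joints at [70.485, 21.939, 2.515, 91.553, -1.026, 66.532, -2.859], TCP at [0.156, -0.631, 0.231] pointing down, gripper open.
Joint ranges: [-149.38, 149.38], [-23.57, 123.04], [-84.95, 90], [0, 143.3], [-89.99, 269.99], [3.08, 112.72], [-163.45, 163.45]. Speed limits (degrees/s): [159.86, 159.86, 180, 180, 180, 180, 180].

## Interface

Orientations are given as a 3x3 rotation matrix whose columns are the frame's x, y, z axes.
In Python, from bench import r gives the robot as it stands.
- The arm moves only by the shell command python3 -m inch 'ROWS' [OPENING]. ROWS is JSON, one flat list of numbers, 6 for each row, row after row: the shift along the tool's x, y, z in units of 60 mm (1.0 is 60 mm), then the turn, a rotation vector about the tool's x, y, z in units of 6 degrees (1.0 is 6 degrees). In form: [tx, ty, tz, wx, wy, wz, tx, ty, tz, wx, wy, wz, ...]. A call has 1 to 8 rows; each row is the pose to reach, as a shift and turn from the pose measured when the call began, along the tool's axes at that moment; what a row does not reach only later rows make up. A row lasts 1/8 s, in which the tool goes at most 62.5 mm and 10.7 degrees, less where a joint would pass 70% of its speed; a pose out of reach is approached as far as the arm can. A call with a gripper value outside its range is refused whole. OPENING is the opening in per cent of the stroke, from 0 (shut) to 100 (fully open), set as the call begins (- or left out, the last holds). The fingers move at their own pace and stop on an object; the grip force is fixed at half the most. Time passes only in rows, so rows that repeat a pose let the fingers close. It gives the time, the measured TCP pose, the force and the opening at its end, in the units of the state.
- r.state(): the state, without advancing time (a new reading comes with each control period).
- r.capture(name): name is "scene" or "side" or "wrist"; returns a dict with "frame" (480x640x3 uint8, blue, green, red), "K" (3x3 intrinsics, pixels), "eye" and "rotation" of the camera in the world; the wrist camera has in their place "T_tool_cam" (4x4, takes a point from camera to tool coordinates, whose origin is the TCP and whose axes are the flange's). Camera axes: x right, y down, z forward; pixel columns grow to the right and rows downward; lengths in m; the calibration is good to about 2 mm. A picture is of the moment at which its call begins: read the wrist's pose just before it. There is no depth.
- r.close_job(): hands the job in, once; it reports no verdict.
Trained networks look in a picture, given as the dict that the camera call returned (one of the last four; its "shot" number tells which), for a name from the list of things; names that differ only in an ending like _2 or _b are one class to them, and where a whole thing is asked for, a point or a joint stands for the part that bears it (a point fixed in the world has none). Each returns a list of dicts, best first, with "conf" (0 to 1); they miss things now and then, are a little off and sometimes report something else, mostly with a low value. They report only what shows in the picture. A call takes as long as a camera call.
- r.recognise(picture, name): "position" ([column, row] in pixels, amid what is visible of it).
- r.outline_of(picture, name): "mask" (480x640 bool, what is visible of it) and "position" ([column, row] in pixels, amid what is visible of it).
- r.spot_point(picture, name): "position" ([column, row] in pixels: a listed point, or the origin of a listed thing).
The state is a dict: "clock": time; "joints": joint angles; "joint_vel": joint speeds; "tau": joint torques, N m; "position": TCP position; "tool_rot": TCP orientation; "wrist_force": force on the tool from outside, world axes, zero at the start; "torque": the same for the moment, N m; "finger_gap": opening from 0.0 (shut) to 1.0 (fully open).
Only numpy, scipy, OpenCV 4.12 (cv2) and the standard library are available. Lean on these libraries where they do the work, as an engineer would, in place of code of your own. Each camera call takes 0.05 s, during which the arm holds its last target.

## Working session

There is one attempt and no reset: what is moved stays moved. The work goes in short steps, Python scripts to look and compute and a shell command to move; the robot and the scene stay as the last step left them, time stands still between calls to the robot, and variables do not carry over. Pictures are saved under pics/ and viewed, and the job is handed in when it is done.

```bash
ls; mkdir -p pics
python3 - <<'E'
from bench import r
import cv2,numpy as np
s=r.state();print({k:np.round(v,3).tolist() for k,v in s.items()})
for n in("scene","side"):
    p=r.capture(n);cv2.imwrite(f"pics/{n}0.png",p["frame"]);print(n,p["K"],p["eye"],p["rotation"])
    for o in ["shaker","shaker_mouth","cap","cap_top","holder","bowl","tub","cup","carton"]:
        print(o,[(np.round(d["position"]),round(d["conf"],2)) for d in r.spot_point(p,o)][:2])
E
```

```text
pics
{'clock': 0.0, 'joints': [70.486, 21.993, 2.513, 91.651, -1.026, 66.532, -2.858], 'joint_vel': [-0.02, -0.106, -0.017, 0.018, -0.016, 0.009, 0.013], 'tau': [-0.0, -43.345, 1.025, -24.951, 0.011, 0.011, -0.0], 'position': [0.156, -0.63, 0.23], 'tool_rot': [[0.971, 0.24, -0.001], [0.24, -0.971, 0.003], [-0.0, -0.003, -1.0]], 'wrist_force': [-0.086, -0.242, -0.688], 'torque': [0.034, 0.036, -0.007], 'finger_gap': 0.998}
scene [[613.01246244   0.         312.14114371]
 [  0.         613.01246244 243.57773872]
 [  0.           0.           1.        ]] [ 1.16842078 -0.58323676  1.00926144] [[ 0.73915448  0.51385672 -0.43543303]
 [ 0.67350365 -0.57022138  0.470362  ]
 [-0.00659454 -0.64093591 -0.76756607]]
shaker [(array([312., 198.]), 0.69)]
shaker_mouth []
cap [(array([315., 175.]), 0.88)]
cap_top [(array([312., 162.]), 0.76)]
holder [(array([313., 202.]), 0.82)]
bowl [(array([225., 267.]), 0.92)]
tub [(array([437., 200.]), 0.76), (array([315., 174.]), 0.75)]
cup [(array([376., 291.]), 0.92)]
carton [(array([206., 418.]), 0.93), (array([313., 172.]), 0.23)]
side [[492.47886829   0.         328.03836236]
 [  0.         492.47886829 238.86746964]
 [  0.           0.           1.        ]] [0.18391307 0.85913343 0.66619264] [[-0.88072311 -0.23113301  0.41340578]
 [-0.47355222  0.44569298 -0.75967497]
 [-0.00866609 -0.86483253 -0.50198565]]
shaker [(array([360., 322.]), 0.94)]
shaker_mouth []
cap [(array([363., 290.]), 0.62)]
cap_top [(array([362., 281.]), 0.73), (array([275., 266.]), 0.65)]
holder [(array([358., 327.]), 0.58)]
bowl [(array([410., 264.]), 0.66)]
tub [(array([222., 344.]), 0.98)]
cup [(array([274., 268.]), 0.9)]
carton [(array([366., 208.]), 0.58)]
```

View pics/scene0.png

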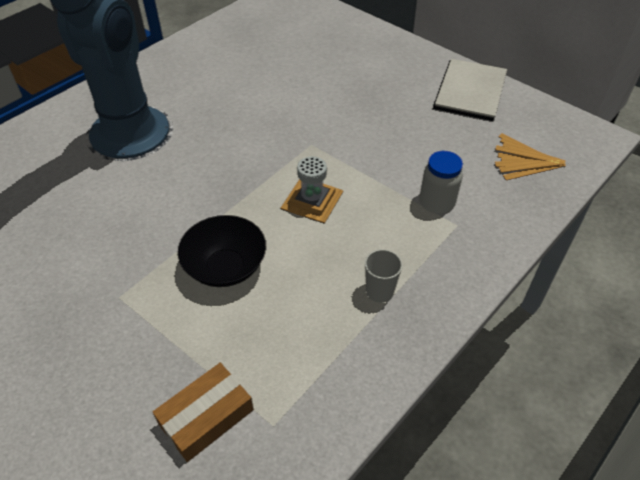

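View pics/side0.png

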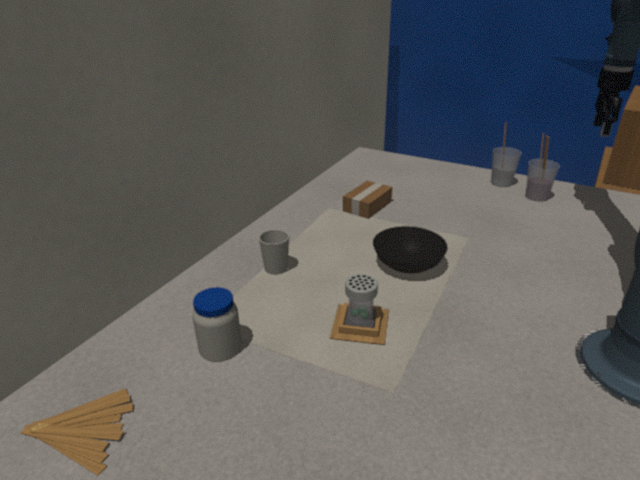

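```bash
cat > h.py <<'E'
import numpy as np,cv2
S=dict(K=np.array([[613.01246244,0,312.14114371],[0,613.01246244,243.57773872],[0,0,1]]),eye=np.array([1.16842078,-0.58323676,1.00926144]),rotation=np.array([[0.73915448,0.51385672,-0.43543303],[0.67350365,-0.57022138,0.470362],[-0.00659454,-0.64093591,-0.76756607]]))
D=dict(K=np.array([[492.47886829,0,328.03836236],[0,492.47886829,238.86746964],[0,0,1]]),eye=np.array([0.18391307,0.85913343,0.66619264]),rotation=np.array([[-0.88072311,-0.23113301,0.41340578],[-0.47355222,0.44569298,-0.75967497],[-0.00866609,-0.86483253,-0.50198565]]))
def ray(c,p):
    d=np.array(c["rotation"])@np.linalg.inv(c["K"])@np.array([p[0],p[1],1.]);return np.array(c["eye"]),d/np.linalg.norm(d)
def atz(c,p,z):
    e,d=ray(c,p);return e+d*(z-e[2])/d[2]
def tri(*cp):
    A=np.zeros((3,3));b=np.zeros(3)
    for c,p in cp:
        e,d=ray(c,p);P=np.eye(3)-np.outer(d,d);A+=P;b+=P@e
    return np.linalg.solve(A,b)
def proj(c,X):
    q=np.array(c["K"])@(np.array(c["rotation"]).T@(np.array(X)-c["eye"]));return q[:2]/q[2]
E
python3 - <<'E'
from h import *
for n,a,b,z in [("shaker",(312,198),(360,322),.008),("cap",(315,175),(363,290),.083),("cap_top",(312,162),(362,281),.107),("holder",(313,202),(358,327),0),("bowl",(225,267),(410,264),0),("tub",(437,200),(222,344),0),("cup",(376,291),(274,268),0),("carton",(206,418),(366,208),0)]:
    print(n,np.round(atz(S,a,z),3),np.round(atz(D,b,z),3),np.round(tri((S,a),(D,b)),3))
E
```

```text
shaker [0.509 0.13  0.008] [0.506 0.133 0.008] [0.507 0.131 0.006]
cap [0.517 0.132 0.083] [0.506 0.124 0.083] [0.511 0.129 0.083]
cap_top [0.502 0.139 0.107] [0.507 0.128 0.107] [0.505 0.135 0.112]
holder [0.514 0.128 0.   ] [0.507 0.141 0.   ] [ 0.51   0.133 -0.007]
bowl [ 0.504 -0.133  0.   ] [ 0.494 -0.133  0.   ] [ 0.498 -0.133 -0.003]
tub [0.72  0.321 0.   ] [0.723 0.312 0.   ] [0.721 0.316 0.004]
cup [0.775 0.029 0.   ] [0.783 0.037 0.   ] [ 0.779  0.033 -0.001]
carton [ 0.725 -0.38   0.   ] [ 0.719 -0.365  0.   ] [ 0.723 -0.378 -0.006]
```

Both pictures show the holder with the capped shaker at scene (313,190) / side (361,310). The bowl is at (222,250) / (410,252). The cup, tub and carton are well clear of both. The triangulated heights agree with the given sizes: shaker about (0.508, 0.131), bowl about (0.499, -0.133). I'm moving towards the shaker.

```bash
python3 -m inch '[0.6,-0.4,0,0,0,-0.5,1.5,-0.9,-0.1,0,0,-1.5,2.4,-1.5,-0.3,0,0,-2.5,3.3,-2.1,-0.4,0,0,-3.5,4.2,-2.7,-0.4,0,0,-4.3,5.1,-3.3,-0.4,0,0,-5,5.9,-3.8,-0.4,0,0,-5,6.4,-4.1,-0.4,0,0,-5]' 100
python3 - <<'E'
from bench import r
import numpy as np
s=r.state();print({k:np.round(s[k],3).tolist() for k in("clock","joints","position","tool_rot")})
E
```

```text
clock: 2.0
position: [0.4724, -0.2962, 0.2558]
tool_rot: [[0.717, 0.697, 0.002], [0.697, -0.717, 0.0], [0.001, 0.001, -1.0]]
wrist_force: [0.7, -0.2, 0.1]
finger_gap: 1.003
{'clock': 2.0, 'joints': [43.031, 11.726, -17.119, 102.206, 3.668, 66.548, -21.037], 'position': [0.472, -0.296, 0.256], 'tool_rot': [[0.717, 0.697, 0.002], [0.697, -0.717, 0.0], [0.001, 0.001, -1.0]]}
```

```bash
python3 -m inch '[0.5,-0.4,0,0,0,-0.6,1.3,-1.1,0.2,0,0,-1.5,2.1,-1.8,0.3,0,0,-2.5,2.9,-2.5,0.5,0,0,-3.5,3.7,-3.2,0.6,0,0,-4.4,4.5,-3.9,0.6,0,0,-5,5.1,-4.4,0.6,0,0,-5,5.39,-4.68,0.6,0,0,-5]' 100
python3 - <<'E'
from bench import r
import numpy as np,cv2
from h import *
s=r.state();print({k:np.round(s[k],3).tolist() for k in("clock","joints","position","tool_rot")})
p=r.capture("wrist");cv2.imwrite("pics/w1.png",p["frame"])
T=np.array(p["T_tool_cam"]);W=np.eye(4);W[:3,:3]=s["tool_rot"];W[:3,3]=s["position"]
G=W@T;c=dict(K=p["K"],eye=G[:3,3],rotation=G[:3,:3]);print(np.round(T,4).tolist(),np.round(p["K"],1).tolist())
for o,z in [("cap_top",.107),("cap",.083),("shaker",.008),("holder",0)]:
    for d in r.spot_point(p,o)[:2]: print(o,np.round(d["position"]),round(d["conf"],2),np.round(atz(c,d["position"],z),4))
E
```

```text
clock: 3.0
position: [0.5072, 0.135, 0.2205]
tool_rot: [[0.266, 0.964, 0.002], [0.964, -0.266, 0.001], [0.002, 0.001, -1.0]]
wrist_force: [-0.1, -0.5, 1.0]
finger_gap: 0.998
{'clock': 3.0, 'joints': [14.841, 12.416, -38.002, 107.895, 8.552, 62.403, -41.891], 'position': [0.507, 0.135, 0.22], 'tool_rot': [[0.266, 0.964, 0.002], [0.964, -0.266, 0.001], [0.002, 0.001, -1.0]]}
[[0.0016, -0.9657, -0.2598, 0.0663], [1.0, 0.0015, 0.0007, 0.0014], [-0.0003, -0.2598, 0.9657, -0.1432], [0.0, 0.0, 0.0, 1.0]] [[374.2, 0.0, 316.0], [0.0, 374.2, 242.2], [0.0, 0.0, 1.0]]
cap_top [317. 244.] 0.7 [0.5087 0.1305 0.107 ]
cap [317. 229.] 0.76 [0.5097 0.1356 0.083 ]
```

View pics/w1.png

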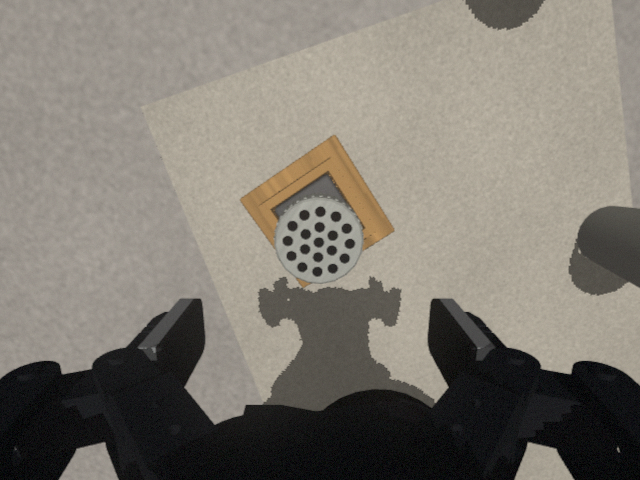

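```bash
cat >> h.py <<'E'
T_TC=np.array([[0.0016,-0.9657,-0.2598,0.0663],[1.0,0.0015,0.0007,0.0014],[-0.0003,-0.2598,0.9657,-0.1432],[0,0,0,1]])
KW=np.array([[374.2,0,316.0],[0,374.2,242.2],[0,0,1]])
def wcam(s):
    W=np.eye(4);W[:3,:3]=s["tool_rot"];W[:3,3]=s["position"];G=W@T_TC
    return dict(K=KW,eye=G[:3,3],rotation=G[:3,:3])
def delta(s,goal):
    return np.round(np.array(s["tool_rot"]).T@(np.array(goal)-s["position"])/.06,2)
E
python3 - <<'E'
from h import *
from bench import r
s=r.state();c=wcam(s)
P=[atz(c,p,.006) for p in [(241,200),(335,135),(394,230)]]
print(np.round(P,4),"centre",np.round((P[0]+P[2])/2,4),np.linalg.norm(P[0]-P[1]),np.linalg.norm(P[2]-P[1]))
for a,b in((0,1),(1,2)):
    d=P[b]-P[a];print(np.degrees(np.arctan2(d[1],d[0])))
print("cap",atz(c,(319,239),.107), delta(s,(0.509,0.131,0.12)),delta(s,(0.509,0.131,0.068)))
E
```

```text
[[0.4443 0.1589 0.006 ]
 [0.5466 0.1921 0.006 ]
 [0.5789 0.0899 0.006 ]] centre [0.5116 0.1244 0.006 ] 0.1075302845424401 0.1071755971784825
18.01278723066354
-72.44245999775497
cap [0.51198825 0.12690375 0.107     ] [ 0.05 -0.    1.66] [ 0.05 -0.01  2.53]
```

The wrist view shows the cap centred at (319,240), which puts it about 5 mm back along tool x and 3 mm along +y. The holder is at yaw 18°. I'll centre above it, descend part of the way and look again.

```bash
python3 -m inch '[-0.05,0.03,0.3,0,0,0,-0.08,0.05,0.8,0,0,0,-0.08,0.05,1.2,0,0,0,-0.08,0.05,1.4,0,0,0]' 100
python3 - <<'E'
from bench import r
from h import *
s=r.state();p=r.capture("wrist");cv2.imwrite("pics/w2.png",p["frame"]);c=wcam(s)
print(np.round(s["position"],4))
for d in r.spot_point(p,"cap_top")[:1]: print(np.round(d["position"]),round(d["conf"],2),np.round(atz(c,d["position"],.107),4))
E
```

```text
clock: 3.75
position: [0.5084, 0.12, 0.133]
tool_rot: [[0.277, 0.961, -0.004], [0.961, -0.277, -0.003], [-0.004, -0.002, -1.0]]
wrist_force: [0.3, 0.7, -0.2]
finger_gap: 1.005
[0.5084 0.12   0.133 ]
[307. 260.] 0.81 [0.5089 0.132  0.107 ]
```

View pics/w2.png

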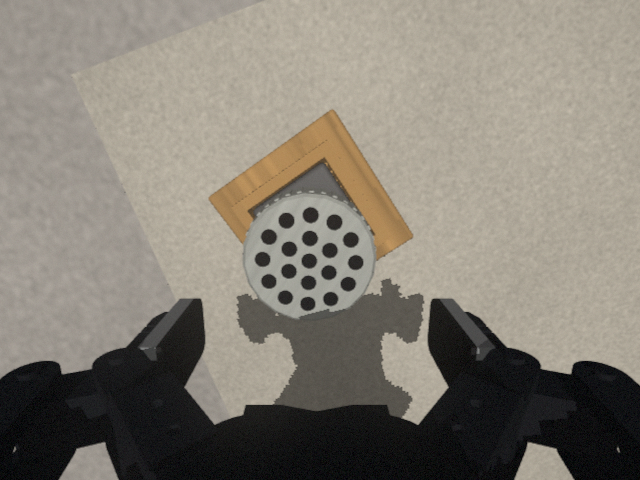

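Run:
```python
from bench import r
from h import *
s=r.state();c=wcam(s)
print(np.round(s["position"],4),np.round(s["joint_vel"],2))
g=atz(c,(309,257),.107);print(np.round(g,4), delta(s,(g[0],g[1],.068)),delta(s,(.509,.132,.068)))
p=r.capture("scene");
for d in r.spot_point(p,"cap_top")[:1]: print(d["position"],atz(S,d["position"],.107))
```

```text
[0.5085 0.1209 0.1337] [-0.2  -1.52 -0.97 -2.05 -0.54  0.65  0.25]
[0.5104 0.1342 0.107 ] [ 0.22 -0.03  1.09] [ 0.18 -0.04  1.09]
[312.7, 163.1] [0.5053912  0.13737529 0.107     ]
```

```bash
python3 -m inch '[0.12,-0.04,0.1,0,0,0,0.19,-0.04,0.3,0,0,0,0.19,-0.04,0.6,0,0,0,0.19,-0.04,0.85,0,0,0,0.19,-0.04,1.0,0,0,0,0.19,-0.04,1.07,0,0,0,0.19,-0.04,1.08,0,0,0]' 100
python3 - <<'E'
from bench import r
from h import *
p=r.capture("wrist");cv2.imwrite("pics/w3.png",p["frame"])
s=r.state();print(np.round(s["position"],4),np.round(s["wrist_force"],1))
E
```

```text
clock: 4.82
position: [0.5112, 0.1337, 0.0709]
tool_rot: [[0.275, 0.961, 0.001], [0.961, -0.275, -0.002], [-0.001, 0.001, -1.0]]
wrist_force: [-0.5, -0.9, 0.3]
finger_gap: 0.996
[0.5115 0.1338 0.0712] [0.2 0.2 0.4]
```

View pics/w3.png

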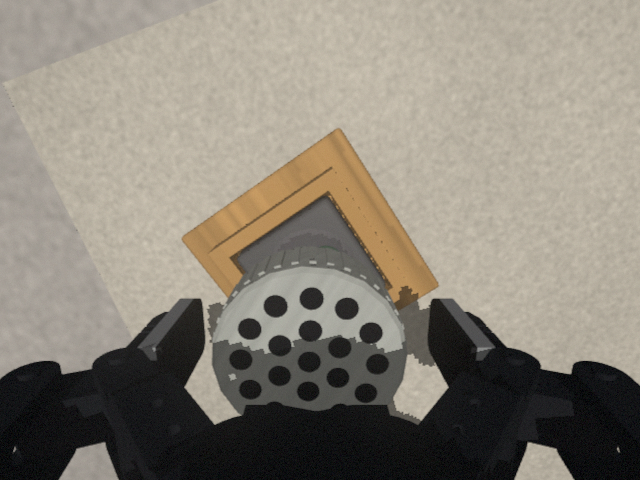

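```bash
python3 -m inch '[0,-0.04,0.05,0,0,0,0,-0.04,0.05,0,0,0]' 100 && python3 -m inch '[0,0,0,0,0,0,0,0,0,0,0,0,0,0,0,0,0,0,0,0,0,0,0,0,0,0,0,0,0,0]' 0
```

```text
clock: 5.12
position: [0.5089, 0.1346, 0.0683]
tool_rot: [[0.275, 0.961, 0.001], [0.961, -0.275, -0.002], [-0.001, 0.002, -1.0]]
wrist_force: [0.1, -0.3, -0.3]
finger_gap: 0.998
clock: 5.75
position: [0.5097, 0.1348, 0.0689]
tool_rot: [[0.275, 0.961, 0.003], [0.961, -0.275, -0.001], [-0.0, 0.003, -1.0]]
wrist_force: [-0.8, 1.0, 5.5]
finger_gap: 0.735
```

```bash
python3 -m inch '[0,0,0,0,0,-1,0,0,0,0,0,-2,0,0,0,0,0,-3,0,0,0,0,0,-4,0,0,0,0,0,-4.5,0,0,0,0,0,-4.5]'
python3 - <<'E'
from bench import r
from h import *
s=r.state();print({k:np.round(s[k],3).tolist() for k in("clock","joints","position","tool_rot","wrist_force","torque","finger_gap")})
p=r.capture("scene");cv2.imwrite("pics/s4.png",cv2.resize(p["frame"][100:260,220:420],(800,640))[:600])
E
```

```text
clock: 6.5
position: [0.5096, 0.1346, 0.0689]
tool_rot: [[-0.191, 0.982, 0.003], [0.982, 0.191, -0.002], [-0.002, 0.002, -1.0]]
wrist_force: [-1.3, -0.1, 4.4]
finger_gap: 0.733
{'clock': 6.5, 'joints': [14.226, 26.291, -39.187, 113.906, 22.575, 47.309, -26.648], 'position': [0.51, 0.135, 0.069], 'tool_rot': [[-0.191, 0.982, 0.003], [0.982, 0.191, -0.002], [-0.002, 0.002, -1.0]], 'wrist_force': [-1.333, -0.091, 4.352], 'torque': [-0.081, 0.102, 0.015], 'finger_gap': 0.733}
```

View pics/s4.png

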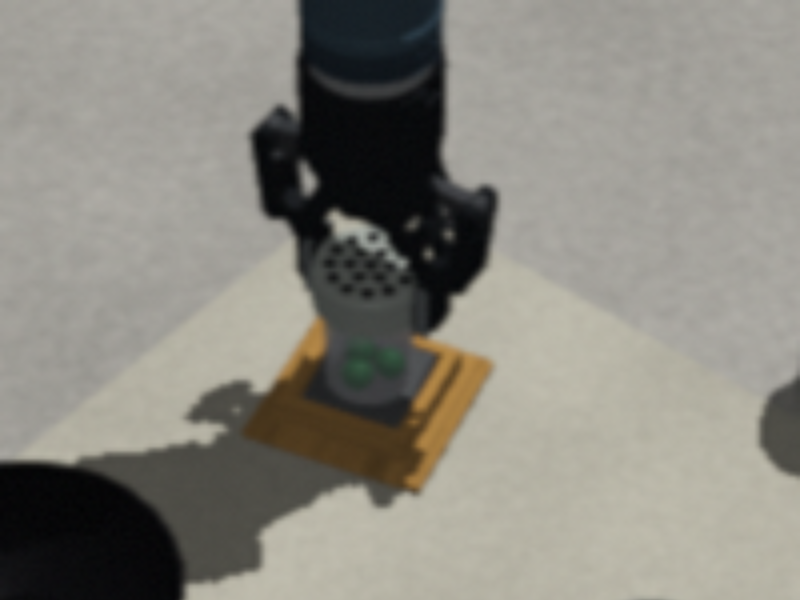

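```bash
python3 -m inch '[0,0,0,0,0,-1,0,0,0,0,0,-2,0,0,0,0,0,-3,0,0,0,0,0,-4,0,0,0,0,0,-4.8,0,0,0,0,0,-4.8]'
python3 - <<'E'
from bench import r
from h import *
s=r.state();print({k:np.round(s[k],3).tolist() for k in("clock","joints","position","tool_rot","wrist_force","torque","finger_gap")})
E
```

```text
clock: 7.3
position: [0.5087, 0.1347, 0.069]
tool_rot: [[-0.64, 0.768, 0.001], [0.768, 0.64, -0.002], [-0.002, -0.001, -1.0]]
wrist_force: [-2.3, -0.2, 5.9]
finger_gap: 0.735
{'clock': 7.3, 'joints': [19.031, 28.233, -45.196, 113.739, 26.696, 48.766, -1.095], 'position': [0.509, 0.135, 0.069], 'tool_rot': [[-0.64, 0.768, 0.001], [0.768, 0.64, -0.002], [-0.002, -0.001, -1.0]], 'wrist_force': [-2.334, -0.18, 5.899], 'torque': [-0.116, 0.493, 0.064], 'finger_gap': 0.735}
```

```bash
python3 -m inch '[0,0,-0.1,0,0,0,0,0,-0.25,0,0,0,0,0,-0.4,0,0,0,0,0,-0.55,0,0,0,0,0,-0.6,0,0,0]'
python3 - <<'E'
from bench import r
from h import *
s=r.state();print({k:np.round(s[k],3).tolist() for k in("clock","wrist_force","torque")})
p=r.capture("side");cv2.imwrite("pics/d5.png",cv2.resize(p["frame"][220:370,270:460],(760,600)))
E
```

```text
clock: 7.92
position: [0.5093, 0.1349, 0.106]
tool_rot: [[-0.64, 0.768, 0.002], [0.768, 0.64, -0.002], [-0.003, 0.001, -1.0]]
wrist_force: [0.5, -0.9, 0.3]
finger_gap: 0.735
{'clock': 7.925, 'wrist_force': [0.455, -0.924, 0.302], 'torque': [0.035, -0.013, -0.025]}
```

View pics/d5.png

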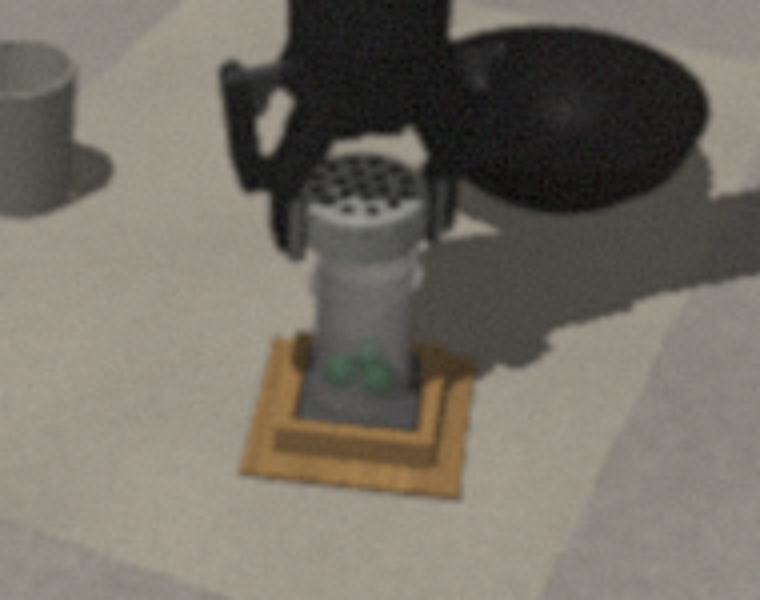

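The shaker stays in the holder with its beads, and the cap hangs in the fingers above it at side-crop (362,205), free of the thread. Next I'll carry the cap to clear bench near (0.64, -0.01).

```bash
python3 -m inch '[0,0,-0.4,0,0,0,-0.3,0,-0.75,0,0,0,-0.9,0.05,-0.75,0,0,0,-1.6,0.1,-0.7,0,0,0,-2.3,0.1,-0.5,0,0,0,-2.9,0.1,-0.2,0,0,0,-3.2,0.13,0.1,0,0,0,-3.25,0.13,0.4,0,0,0]'
python3 -m inch '[0,0,0.3,0,0,0,0,0,0.7,0,0,0,0,0,0.9,0,0,0,0,0,1,0,0,0]'
```

```text
clock: 8.98
position: [0.6407, -0.0121, 0.0814]
tool_rot: [[-0.637, 0.771, 0.002], [0.771, 0.637, -0.002], [-0.003, 0.0, -1.0]]
wrist_force: [0.2, 0.7, -0.5]
finger_gap: 0.735
clock: 9.48
position: [0.64, -0.0116, 0.0202]
tool_rot: [[-0.638, 0.77, 0.001], [0.77, 0.638, -0.002], [-0.002, -0.001, -1.0]]
wrist_force: [-0.0, 0.3, -0.4]
finger_gap: 0.735
```

Lowering in small steps while I watch the force.

```bash
python3 -m inch '[0,0,0.15,0,0,0,0,0,0.28,0,0,0,0,0,0.3,0,0,0]'
python3 - <<'E'
from bench import r
from h import *
p=r.capture("side");cv2.imwrite("pics/d6.png",cv2.resize(p["frame"][180:300,240:400],(800,600)))
E
```

```text
clock: 9.85
position: [0.6396, -0.0117, 0.0017]
tool_rot: [[-0.638, 0.77, -0.0], [0.77, 0.638, -0.002], [-0.002, -0.002, -1.0]]
wrist_force: [-0.1, -0.9, -0.3]
finger_gap: 0.736
```

View pics/d6.png

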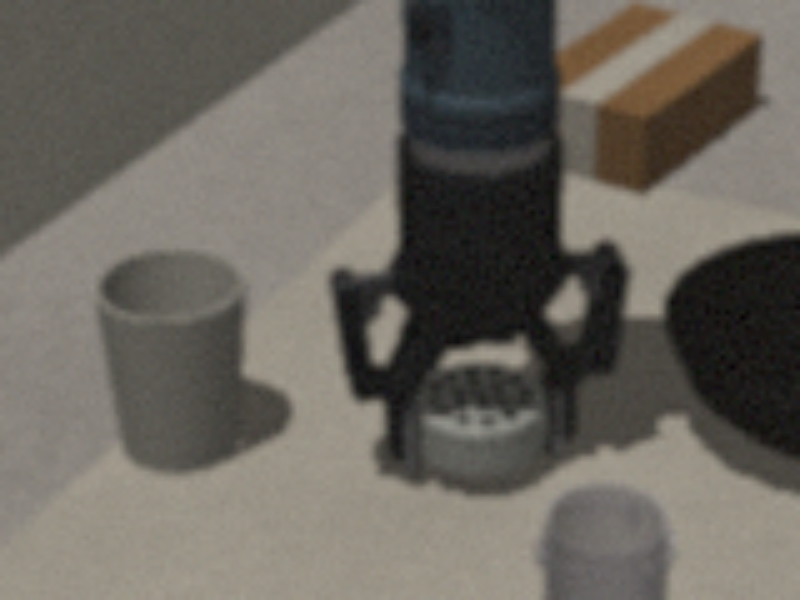

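```bash
python3 -m inch '[0,0,0.05,0,0,0,0,0,0.09,0,0,0,0,0,0.1,0,0,0]'; python3 -m inch '[0,0,0.05,0,0,0,0,0,0.07,0,0,0]'
```

```text
clock: 10.28
position: [0.6398, -0.0118, -0.0042]
tool_rot: [[-0.638, 0.77, 0.0], [0.77, 0.638, -0.002], [-0.002, -0.001, -1.0]]
wrist_force: [-1.2, -0.3, -0.9]
finger_gap: 0.736
clock: 10.52
position: [0.6403, -0.0117, -0.0055]
tool_rot: [[-0.638, 0.77, -0.0], [0.77, 0.638, -0.004], [-0.003, -0.003, -1.0]]
wrist_force: [-8.1, -2.1, 19.1]
finger_gap: 0.738
```

```bash
python3 -m inch '[0,0,-0.03,0,0,0,0,0,-0.03,0,0,0]'; python3 -m inch '[0,0,0,0,0,0,0,0,0,0,0,0,0,0,0,0,0,0,0,0,0,0,0,0]' 100;  python3 -m inch '[0,0,-0.2,0,0,0,0,0,-0.6,0,0,0,0,0,-1.2,0,0,0,0,0,-1.8,0,0,0,0,0,-2.4,0,0,0,0,0,-2.8,0,0,0,0,0,-3,0,0,0]' 100
python3 - <<'E'
from bench import r
from h import *
p=r.capture("side");cv2.imwrite("pics/d7.png",cv2.resize(p["frame"][180:330,240:440],(800,600)))
s=r.state();print({k:np.round(s[k],3).tolist() for k in("clock","joints","position")})
E
```

```text
clock: 10.78
position: [0.6409, -0.0116, -0.0033]
tool_rot: [[-0.638, 0.77, 0.001], [0.77, 0.638, -0.004], [-0.004, -0.001, -1.0]]
wrist_force: [-0.5, -0.6, -0.3]
finger_gap: 0.736
clock: 11.28
position: [0.6408, -0.0116, -0.0035]
tool_rot: [[-0.638, 0.77, 0.001], [0.77, 0.638, -0.004], [-0.003, -0.002, -1.0]]
wrist_force: [0.1, -0.5, -0.3]
finger_gap: 0.995
clock: 12.15
position: [0.642, -0.0103, 0.1804]
tool_rot: [[-0.638, 0.77, 0.006], [0.77, 0.638, -0.004], [-0.007, 0.002, -1.0]]
wrist_force: [0.6, -0.6, 0.1]
finger_gap: 1.0
{'clock': 12.2, 'joints': [30.548, 30.472, -44.311, 93.819, 23.363, 64.903, 19.88], 'position': [0.642, -0.01, 0.181]}
```

View pics/d7.png

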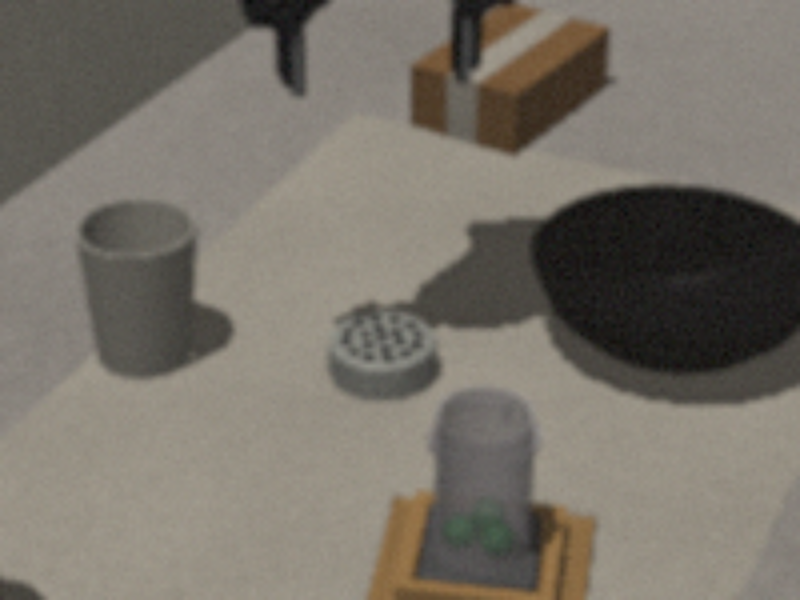

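The cap lies flat on the bench at side-crop (385,350), and the open shaker still stands in the holder with its beads. Before planning the sideways grasp and pour, I'll fit a kinematic model to the poses logged so far.

```bash
cat > kin.py <<'E'
import numpy as np
from scipy.spatial.transform import Rotation as Ro
J=np.array([[70.486,21.993,2.513,91.651,-1.026,66.532,-2.858],[43.031,11.726,-17.119,102.206,3.668,66.548,-21.037],[14.841,12.416,-38.002,107.895,8.552,62.403,-41.891],[14.226,26.291,-39.187,113.906,22.575,47.309,-26.648],[19.031,28.233,-45.196,113.739,26.696,48.766,-1.095],[30.548,30.472,-44.311,93.819,23.363,64.903,19.88]])
P=np.array([[.156,-.63,.23],[.4724,-.2962,.2558],[.5072,.135,.2205],[.5096,.1346,.0689],[.5087,.1347,.069],[.642,-.0103,.1804]])
R=np.array([[[.971,.24,-.001],[.24,-.971,.003],[0,-.003,-1]],[[.717,.697,.002],[.697,-.717,0],[.001,.001,-1]],[[.266,.964,.002],[.964,-.266,.001],[.002,.001,-1]],[[-.191,.982,.003],[.982,.191,-.002],[-.002,.002,-1]],[[-.64,.768,.001],[.768,.64,-.002],[-.002,-.001,-1]],[[-.638,.77,.006],[.77,.638,-.004],[-.007,.002,-1]]])
E
python3 - <<'E'
from kin import *
import itertools
from scipy.optimize import least_squares
best=[]
for s in itertools.product([1,-1],repeat=4):
  for s4 in (1,-1):
   for s6 in (1,-1):
    def rots(j,c):
        a=np.array([s[0]*j[0],j[1],s[1]*j[2],s4*j[3],s[2]*j[4],s6*j[5],s[3]*j[6]])
        return [Ro.from_euler("zyzyzyz"[i],a[i]+(c[i] if i in(0,6) else 0),degrees=True) for i in range(7)]
    def f(c):
        e=[]
        for j,Rm in zip(J,R):
            T=Ro.identity()
            for q in rots(j,c):T=T*q
            e+=list((T.as_matrix()-Rm).ravel())
        return e
    for c0,c6 in itertools.product([0,90,180,270],repeat=2):
        c=np.zeros(7);c[0]=c0;c[6]=c6
        best.append((np.linalg.norm(f(c)),s,s4,s6,c0,c6))
best.sort(key=lambda b:b[0]);print(best[:6])
E
```

```text
[(np.float64(0.002360430814952941), (-1, -1, -1, -1), 1, 1, 0, 90), (np.float64(0.01852049501375588), (-1, -1, -1, -1), 1, 1, 270, 0), (np.float64(0.019572615771545464), (-1, -1, -1, -1), 1, 1, 90, 180), (np.float64(0.026842585383359423), (-1, -1, -1, -1), 1, 1, 180, 270), (np.float64(2.0524900537221704), (-1, -1, 1, -1), 1, 1, 180, 270), (np.float64(2.054976968518398), (-1, -1, 1, -1), 1, 1, 270, 0)]
```

```bash
cat >> kin.py <<'E'
def frames(j):
    a=np.array([-j[0],j[1],-j[2],j[3],-j[4],j[5],-j[6]+90]);T=Ro.identity();o=[]
    for i in range(7):
        T=T*Ro.from_euler("zyzyzyz"[i],a[i],degrees=True);o.append(T.as_matrix())
    return o
def rows(j):
    F=frames(j);ez=np.array([0,0,1.])
    # base z, upper arm z,x ; forearm z,x ; hand z,x
    return np.stack([ez,F[2]@ez,F[2]@[1,0,0],F[4]@ez,F[4]@[1,0,0],F[6]@ez,F[5]@[1,0,0]],1)
E
python3 - <<'E'
from kin import *
A=np.concatenate([rows(j) for j in J]);b=P.ravel()
for cols in ([0,1,3,5],[0,1,2,3,4,5],[0,1,3,5,6],[0,1,2,3,4,5,6]):
    x,res,rk,sv=np.linalg.lstsq(A[:,cols],b,rcond=None);print(cols,np.round(x,3),"max err",np.abs(A[:,cols]@x-b).max(),sv[-1])
E
```

```text
[0, 1, 3, 5] [-1.462  0.587  0.464 -1.326] max err 0.04117558547304728 0.005411886413844276
[0, 1, 2, 3, 4, 5] [-1.981  0.602 -0.029  0.519  0.048 -1.892] max err 0.04472179626538714 0.005341404970644041
[0, 1, 3, 5, 6] [-1.692  0.591  0.529 -1.585  0.058] max err 0.04240558461068822 0.005394414085078717
[0, 1, 2, 3, 4, 5, 6] [-1.901  0.593 -0.     0.529  0.04  -1.826  0.038] max err 0.043931790199462195 0.005330809175258188
```

Run:
```python
from kin import *
I=np.eye(3)
def cand(j):
    F=frames(j);d={"b":I[2]-F[6][:,2]*0}
    d["bh"]=F[6][:,2]
    for k in range(6):
        for a in range(3): d[f"F{k}{'xyz'[a]}"]=F[k][:,a]
    return d
C=[cand(j) for j in J]
def fit(n):
    A=np.concatenate([np.stack([c[k] for k in n],1) for c in C]);b=P.ravel()
    x,_,_,sv=np.linalg.lstsq(A,b,rcond=1e-3);print(n,np.round(x,3),"err",np.round(np.abs(A@x-b).max(),4),sv[-1])
base=["bh","F2z","F4z"]
fit(base)
fit(base+["F2x","F3x"]);fit(base+["F2x","F3x","F5x"]);fit(base+["F2x","F2y","F3x","F3y","F5x"])
for e in ["F0x","F0y","F1x","F1y","F2x","F2y","F3x","F3y","F4x","F4y","F5x","F5y"]: fit(base+[e])
```

```text
['bh', 'F2z', 'F4z'] [0.125 0.576 0.466] err 0.0391 0.47167275989160895
['bh', 'F2z', 'F4z', 'F2x', 'F3x'] [ 0.129  0.596  0.51  -0.043  0.006] err 0.0409 0.2586663917203813
['bh', 'F2z', 'F4z', 'F2x', 'F3x', 'F5x'] [0.092 0.584 0.528 0.007 0.008 0.059] err 0.0402 0.1576940310579557
['bh', 'F2z', 'F4z', 'F2x', 'F2y', 'F3x', 'F3y', 'F5x'] [ 0.015  0.506  0.51  -0.009 -0.02   0.024 -0.02  -0.005] err 0.0057 3.540582999034891e-16
['bh', 'F2z', 'F4z', 'F0x'] [0.033 0.469 0.453 0.052] err 0.0398 0.2224201912222294
['bh', 'F2z', 'F4z', 'F0y'] [ 0.047  0.514  0.508 -0.038] err 0.0097 0.37135731790202897
['bh', 'F2z', 'F4z', 'F1x'] [0.014 0.47  0.451 0.057] err 0.0399 0.22209756812078058
['bh', 'F2z', 'F4z', 'F1y'] [ 0.047  0.514  0.508 -0.038] err 0.0097 0.37135731790202897
['bh', 'F2z', 'F4z', 'F2x'] [ 0.13   0.59   0.51  -0.045] err 0.0406 0.26244438628901123
['bh', 'F2z', 'F4z', 'F2y'] [ 0.012  0.48   0.5   -0.04 ] err 0.0103 0.3173366579944202
['bh', 'F2z', 'F4z', 'F3x'] [0.125 0.592 0.47  0.017] err 0.04 0.26062649042596303
['bh', 'F2z', 'F4z', 'F3y'] [ 0.012  0.48   0.5   -0.04 ] err 0.0103 0.31733665799442007
['bh', 'F2z', 'F4z', 'F4x'] [0.065 0.577 0.496 0.054] err 0.0411 0.2377093828489699
['bh', 'F2z', 'F4z', 'F4y'] [ 0.015  0.473  0.497 -0.039] err 0.0158 0.30481143914586556
['bh', 'F2z', 'F4z', 'F5x'] [0.095 0.578 0.528 0.056] err 0.0399 0.2438636687317327
['bh', 'F2z', 'F4z', 'F5y'] [ 0.015  0.473  0.497 -0.039] err 0.0158 0.3048114391458654
```

```bash
cat >> kin.py <<'E'
D0,U,L,H,OY=.36,.514,.508,.40,-.038
def fk(j):
    F=frames(j);return F[6],np.array([0,0,D0])+F[0][:,1]*OY+F[2][:,2]*U+F[4][:,2]*L+F[6][:,2]*H
lo=np.array([-149.38,-23.57,-84.95,0,-89.99,3.08,-163.45]);hi=np.array([149.38,123.04,90,143.3,269.99,112.72,163.45])
from scipy.optimize import least_squares
def ik(Rg,pg,j0,w=.002):
    def f(j):
        Rm,p=fk(j);return np.r_[(Rm-Rg).ravel(),(p-pg)*10,w*(j-j0)/10]
    return least_squares(f,np.clip(j0,lo+1,hi-1),bounds=(lo,hi),x_scale=30)
def err(s,Rg,pg):
    Rm,p=fk(s.x);return np.degrees(np.linalg.norm(Ro.from_matrix(Rm.T@Rg).as_rotvec())),np.linalg.norm(p-pg)
E
cat > plan.py <<'E'
from kin import *
j0=np.array([30.5,30.5,-44.3,93.8,23.4,64.9,19.9])
G=np.array([.509,.132,.008+.05]);B=np.array([.499,-.133,.13])
for az in range(-180,180,30):
  for ph in (0,30):
    a,b=np.radians([az,ph]);z=np.array([np.cos(a)*np.cos(b),np.sin(a)*np.cos(b),-np.sin(b)])
    for up in (1,-1):
        y=np.cross(z,[0,0,1]);y/=np.linalg.norm(y);y*=up   # jaws horizontal
        x=np.cross(y,z);R0=np.stack([x,y,z],1)
        s=ik(R0,G+.02*z,j0);e=err(s,R0,G+.02*z)
        if e[0]>6 or e[1]>.03: continue
        out=[]
        for roll in (135,-135):
            zl=z*[1,1,0];zl/=np.linalg.norm(zl)
            yl=np.cross(zl,[0,0,1])*up;Rl=np.stack([np.cross(yl,zl),yl,zl],1)
            Rp=Ro.from_rotvec(zl*np.radians(roll)).as_matrix()@Rl
            t=ik(Rp,B+.02*zl,s.x);out.append((roll,np.round(err(t,Rp,B+.02*zl),2).tolist(),np.round(t.x).astype(int).tolist()))
        print(az,ph,up,np.round(e,2),np.round(s.x).astype(int).tolist());[print("    ",o) for o in out]
E
python3 plan.py
```

```text
-180 30 1 [0.01 0.  ] [11, 75, -46, 63, 19, 112, 56]
     (135, [24.11, 0.02], [-19, 66, 36, 73, -4, 113, -15])
     (-135, [48.85, 0.03], [49, 74, -64, 73, 26, 113, 163])
-180 30 -1 [0.01 0.  ] [-6, 65, -10, 66, -5, 108, -104]
     (135, [27.58, 0.02], [-37, 83, 66, 76, -16, 113, -163])
     (-135, [24.11, 0.02], [-19, 66, 36, 73, -4, 113, 75])
-150 30 1 [0.02 0.  ] [-10, 68, -26, 65, 22, 113, 82]
     (135, [4.03, 0.0], [-39, 87, 59, 72, -2, 113, 13])
     (-135, [64.06, 0.04], [30, 62, -55, 86, 46, 113, 163])
-150 30 -1 [0.01 0.  ] [-18, 65, -9, 66, 12, 110, -89]
     (135, [4.13, 0.0], [-41, 90, 63, 73, -5, 113, -163])
     (-135, [4.04, 0.0], [-39, 87, 58, 72, -2, 113, 102])
-120 0 1 [4.12 0.  ] [-64, 90, 52, 67, -3, 113, 141]
     (135, [0.01, 0.0], [-66, 116, 90, 90, -26, 96, 45])
     (-135, [66.02, 0.04], [-2, 61, -33, 108, 68, 113, 163])
-120 0 -1 [4.12 0.  ] [-64, 90, 52, 67, -3, 113, -39]
     (135, [0.01, 0.0], [-66, 116, 90, 90, -26, 96, -135])
     (-135, [0.01, 0.0], [-36, 68, 24, 87, 32, 101, 77])
-120 30 1 [0.01 0.  ] [-13, 68, -38, 75, 45, 113, 90]
     (135, [0.01
[... 4013 characters left out ...]
1, 113, 163])
150 0 1 [4.78 0.  ] [26, 89, -49, 60, -3, 113, 39]
     (135, [24.04, 0.02], [40, 67, -30, 68, -4, 113, -75])
     (-135, [27.46, 0.02], [58, 83, -64, 68, 12, 113, 163])
150 0 -1 [4.78 0.  ] [26, 89, -49, 60, -3, 113, -141]
     (135, [48.94, 0.03], [-28, 73, 67, 81, -30, 113, -163])
     (-135, [24.04, 0.02], [40, 67, -30, 68, -4, 113, 15])
150 30 1 [0.01 0.  ] [26, 72, -48, 74, 7, 96, 42]
     (135, [24.04, 0.02], [40, 67, -30, 68, -4, 113, -75])
     (-135, [27.46, 0.02], [58, 83, -64, 68, 12, 113, 163])
150 30 -1 [0.01 0.  ] [7, 61, -12, 76, -19, 97, -117]
     (135, [48.94, 0.03], [-28, 73, 67, 81, -30, 113, -163])
     (-135, [24.04, 0.02], [40, 67, -30, 68, -4, 113, 15])
```

```bash
cat > goal.py <<'E'
from h import *
from scipy.spatial.transform import Rotation as Ro
def Rt(az,ph,roll=0):
    a,b=np.radians([az,ph]);z=np.array([np.cos(a)*np.cos(b),np.sin(a)*np.cos(b),-np.sin(b)])
    y=-np.cross(z,[0,0,1.]);y/=np.linalg.norm(y);R=np.stack([np.cross(y,z),y,z],1)
    return R@Ro.from_rotvec([0,0,np.radians(roll)]).as_matrix()
def units(s,R,p):
    Rc=Ro.from_matrix(s["tool_rot"]).as_matrix()
    return np.round(np.r_[Rc.T@(np.array(p)-s["position"])/.06,np.degrees(Ro.from_matrix(Rc.T@R).as_rotvec())/6],2).tolist()
E
python3 - <<'E'
from goal import *
from bench import r
s=r.state();R=Rt(-75,30);z=R[:,2];G=np.array([.509,.132,.058])
pre=G-.10*z+.024*z;print(np.round(R,2).tolist(),pre)
print(units(s,Rt(-75,90-1e-3),[.55,.15,.28]),units(s,R,[.48,.26,.25]),units(s,R,pre))
print(s["position"],Ro.from_matrix(s["tool_rot"].tolist() if hasattr(s["tool_rot"],"tolist") else s["tool_rot"]).as_rotvec())
# check R ik with model via intermediate
from kin import *
j=np.array(s["joints"])
for Rg,p in ((Rt(-75,60),[.5,.25,.25]),(R,[.48,.26,.25]),(R,pre),(R,G+.024*z),(Rt(-75,0,0),[.49,-.05,.25]),(Rt(-75,0,-75),[.49,-.1,.2]),(Rt(-75,0,-140),[.49,-.13,.14])):
    t=ik(Rg,np.array(p),j);print(np.round(err(t,Rg,p),3),np.round(t.x).astype(int));j=t.x
E
```

```text
[[-0.13, 0.97, 0.22], [0.48, 0.26, -0.84], [-0.87, 0.0, -0.5]] [0.49196507 0.19557524 0.096     ]
[3.03, 0.52, -1.67, 0.04, 0.07, 4.11] [5.19, 0.8, -1.19, 2.19, -9.77, 3.7] [4.25, 0.26, 1.38, 2.19, -9.77, 3.7]
[ 0.64242079 -0.01040463  0.18094495] [ 1.33282616e+00  2.83595720e+00 -1.21117059e-03]
[0.009 0.   ] [-17  28 -41  95  39  88 -53]
[105.146   0.   ] [  5  15 -43 103  12  66 -48]
[105.146   0.   ] [  6  24 -38 113  19  49 -48]
[105.146   0.   ] [ 13  28 -34 115  23  44 -42]
[0.007 0.   ] [-34  45 -13 118  65 106 -77]
[0.005 0.   ] [-26  51 -17 119  70 106  -9]
[0.005 0.   ] [-21  58 -18 119  75 106  50]
```

```bash
python3 -m inch '[0.3,0.05,-0.6,0.1,-0.5,0.2,1,0.15,-1.3,0.4,-1.6,0.6,1.8,0.3,-1.5,0.7,-3,1.1,2.6,0.4,-1.5,1,-4.5,1.7,3.4,0.5,-1.5,1.35,-6,2.3,4.1,0.6,-1.4,1.7,-7.5,2.85,4.7,0.7,-1.3,2,-9,3.4,5,0.8,-1.2,2.19,-9.77,3.7]' 100
python3 - <<'E'
from goal import *
from bench import r
s=r.state();Rg=Rt(-75,30);z=Rg[:,2];G=np.array([.509,.132,.058]);pre=G-.10*z+.024*z
print(np.round(s["joints"],1),units(s,Rg,pre))
E
```

```text
clock: 13.2
position: [0.4846, 0.255, 0.2485]
tool_rot: [[-0.135, 0.964, 0.227], [0.479, 0.264, -0.837], [-0.867, -0.004, -0.498]]
wrist_force: [0.8, -0.2, -0.4]
finger_gap: 0.998
[-28.3  37.8 -37.   93.4  54.9 110.9 -61.6] [1.71, -0.13, 2.12, 0.03, 0.02, 0.06]
```

```bash
python3 -m inch '[0.2,-0.02,0.3,0,0,0,0.7,-0.05,0.9,0,0,0,1.2,-0.1,1.5,0,0,0,1.55,-0.13,1.9,0,0,0,1.7,-0.13,2.1,0,0,0,1.7,-0.13,2.1,0,0,0]' 100
python3 - <<'E'
from goal import *
from bench import r
p=r.capture("wrist");cv2.imwrite("pics/w8.png",p["frame"])
s=r.state();Rg=Rt(-75,30);z=Rg[:,2];G=np.array([.509,.132,.058])
print(np.round(s["joints"],1),np.round(s["position"],4),units(s,Rg,G+.024*z))
c=wcam(s)
for o in ("shaker","shaker_mouth"):
    for d in r.spot_point(p,o)[:1]: print(o,d["position"],d["conf"])
print(proj(c,[.509,.132,.104]),proj(c,[.509,.132,.008]))
E
```

```text
clock: 13.95
position: [0.4921, 0.1955, 0.0972]
tool_rot: [[-0.135, 0.965, 0.226], [0.479, 0.263, -0.838], [-0.868, -0.005, -0.497]]
wrist_force: [0.8, 0.5, 0.8]
finger_gap: 1.0
[-26.   47.  -33.4 100.8  59.6  99.6 -71.2] [0.4923 0.1967 0.098 ] [0.02, -0.02, 1.7, 0.03, 0.02, 0.05]
shaker [314.4, 175.9] 0.82
shaker_mouth [314.8, 328.2] 0.89
[311.43759616 327.3652624 ] [312.56919371 175.95341515]
```

View pics/w8.png

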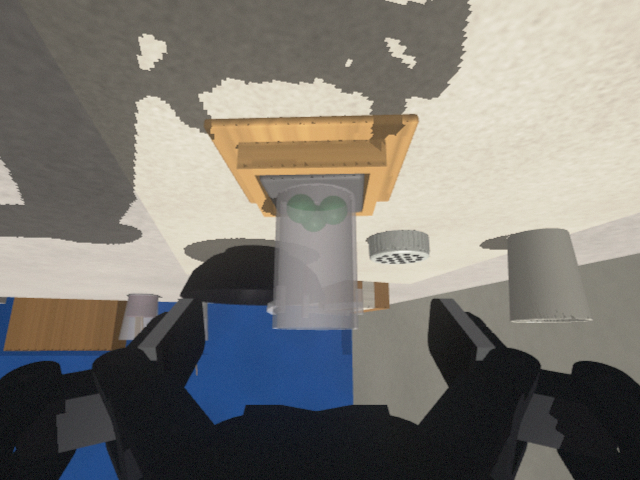

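The shaker sits centred between the pads (mouth at (315,328), foot at (314,176)), as predicted. Advancing to grasp.

```bash
python3 -m inch '[0.02,0.02,0.2,0,0,0,0.02,0.02,0.6,0,0,0,0.02,0.02,1,0,0,0,0.02,0.02,1.35,0,0,0,0.02,0.02,1.6,0,0,0,0.02,0.02,1.68,0,0,0,0.02,0.02,1.68,0,0,0]' 100 && python3 -m inch '[0,0,0,0,0,0,0,0,0,0,0,0,0,0,0,0,0,0,0,0,0,0,0,0,0,0,0,0,0,0,0,0,0,0,0,0]' 0
python3 - <<'E'
from goal import *
from bench import r
s=r.state();print(np.round(s["joints"],1),np.round(s["torque"],2))
p=r.capture("side");cv2.imwrite("pics/d9.png",cv2.resize(p["frame"][200:380,260:500],(800,600)))
E
```

```text
clock: 14.98
position: [0.5165, 0.1146, 0.0471]
tool_rot: [[-0.134, 0.964, 0.229], [0.482, 0.265, -0.835], [-0.866, -0.002, -0.5]]
wrist_force: [-0.1, -0.3, -0.5]
finger_gap: 0.999
clock: 15.72
position: [0.5139, 0.1155, 0.048]
tool_rot: [[-0.136, 0.965, 0.226], [0.481, 0.263, -0.836], [-0.866, -0.005, -0.499]]
wrist_force: [-4.8, 1.5, 4.4]
finger_gap: 0.572
[-20.7  48.6 -30.1 106.1  65.1  92.3 -72.5] [ 0.35  0.64 -1.12]
```

View pics/d9.png

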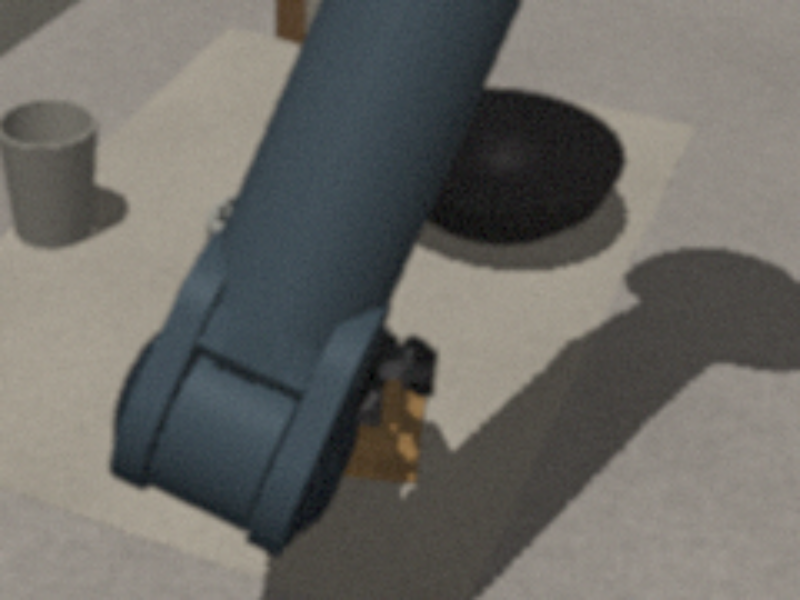

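```bash
python3 -m inch '[-0.1,0,-0.06,0,0,0,-0.3,0,-0.18,0,0,0,-0.65,0,-0.38,0,0,0,-1.1,0,-0.63,0,0,0,-1.5,0,-0.87,0,0,0,-1.85,0,-1.07,0,0,0,-2,0,-1.16,0,0,0]'
python3 - <<'E'
from goal import *
from bench import r
s=r.state();print(np.round(s["joints"],1))
p=r.capture("scene");cv2.imwrite("pics/s10.png",p["frame"][60:360,160:480])
g=np.array(s["position"])-.024*np.array(s["tool_rot"])[:,2];print(g)
z=Rt(-75,0)[:,2]
from kin import ik,err
j=np.array(s["joints"])
for Rg,gp in ((Rt(-75,15),[.5,0.05,.25]),(Rt(-75,0),[.49,-.06,.25]),(Rt(-75,0,-40),[.5,-.11,.2]),(Rt(-75,0,-90),[.5,-.12,.16]),(Rt(-75,0,-140),[.51,-.12,.14])):
    p=np.array(gp)+.024*Rg[:,2];t=ik(Rg,p,j);print(units(s,Rg,p),np.round(err(t,Rg,p),3),np.round(t.x).astype(int));j=t.x
E
```

```text
clock: 16.65
position: [0.5151, 0.1166, 0.1888]
tool_rot: [[-0.133, 0.965, 0.228], [0.482, 0.264, -0.835], [-0.866, -0.001, -0.5]]
wrist_force: [-0.2, -0.6, -2.9]
finger_gap: 0.572
[-17.9  34.7 -33.8 106.5  60.1  97.9 -61.7]
[0.5096791  0.13660688 0.20076527]
[-1.49, -0.54, 0.75, 0.04, -2.5, 0.03] [0.001 0.   ] [-25  41 -29 110  63 107 -71]
[-2.45, -1.18, 2.2, 0.04, -5.0, 0.03] [0.001 0.   ] [-23  46 -21 119  71 110 -79]
[-2.15, -1.24, 3.35, 1.79, -4.78, -6.49] [0.003 0.   ] [-19  51 -20 120  76 108 -44]
[-1.65, -1.28, 3.82, 3.95, -3.89, -14.6] [0.004 0.   ] [-17  57 -20 119  78 108   3]
[-1.39, -1.12, 4.03, 6.09, -2.16, -22.64] [0.004 0.   ] [-15  60 -21 117  80 109  52]
```

View pics/s10.png

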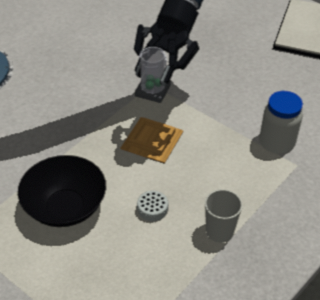

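Run:
```python
import kin
from kin import *
J2=np.array([[-28.3,37.8,-37,93.4,54.9,110.9,-61.6],[-26,47,-33.4,100.8,59.6,99.6,-71.2],[-20.7,48.6,-30.1,106.1,65.1,92.3,-72.5],[-17.9,34.7,-33.8,106.5,60.1,97.9,-61.7]])
P2=np.array([[.4846,.255,.2485],[.4921,.1955,.0972],[.5139,.1155,.048],[.5151,.1166,.1888]])
JJ=np.r_[J,J2];PP=np.r_[P,P2]
def rw(j):
    F=frames(j);return np.stack([[0,0,1.],F[6][:,2],F[2][:,2],F[4][:,2],F[1][:,1],F[2][:,0],F[3][:,0],F[3][:,1],F[5][:,0],F[5][:,1]],1)
A=np.concatenate([rw(j) for j in JJ])
for c in ([0,1,2,3,4],[0,1,2,3,4,8],[0,1,2,3,4,5,6],[0,1,2,3,4,7,8],list(range(10))):
    x,_,_,sv=np.linalg.lstsq(A[:,c],PP.ravel(),rcond=None);e=A[:,c]@x-PP.ravel();print(c,np.round(x,3),np.abs(e).max(),sv[-1])
from goal import *
ut=np.array([-.866,0,-.5])
for ph,ro in((0,-100),(0,-120),(0,-145),(5,-145),(5,-155),(10,-155)):
    R_=Rt(-75,ph,ro);u=R_@ut;print(ph,ro,np.round(u,2),"mouth off",np.round(.0445*u,3),"tilt below",np.degrees(np.arcsin(-u[2])),"camx",np.round(R_[:,0],2))
```

```text
[0, 1, 2, 3, 4] [ 0.29   0.324  0.502  0.512 -0.04 ] 0.00884756433388556 0.586671485903001
[0, 1, 2, 3, 4, 8] [ 0.289  0.324  0.502  0.51  -0.04  -0.002] 0.008814738034881864 0.5473123093697577
[0, 1, 2, 3, 4, 5, 6] [ 0.291  0.323  0.483  0.501 -0.041  0.008 -0.016] 0.0063247656589043855 0.2798264819168867
[0, 1, 2, 3, 4, 7, 8] [ 0.301  0.324  0.491  0.507 -0.021 -0.02   0.   ] 0.0006954562233201511 0.45595581687488573
[0, 1, 2, 3, 4, 5, 6, 7, 8, 9] [ 0.301  0.324  0.492  0.505 -0.021  0.002  0.    -0.021  0.001  0.001] 0.0006913219954502864 0.22441107595117524
0 -100 [ 0.69  0.7  -0.15] mouth off [ 0.031  0.031 -0.007] tilt below 8.648909447893093 camx [-0.95 -0.25  0.17]
0 -120 [ 0.6   0.68 -0.43] mouth off [ 0.026  0.03  -0.019] tilt below 25.658098893415463 camx [-0.84 -0.22  0.5 ]
0 -145 [ 0.35  0.61 -0.71] mouth off [ 0.016  0.027 -0.032] tilt below 45.18495374011071 camx [-0.55 -0.15  0.82]
5 -145 [ 0.33  0.67 -0.66] mouth off [ 0.015  0.03  -0.03 ] tilt below 41.53736801352461 camx [-0.54 -0.22  0.82]
5 -155 [ 0.21  0.64 -0.74] mouth off [ 0.009  0.029 -0.033] tilt below 47.58663522915839 camx [-0.39 -0.19  0.9 ]
10 -155 [ 0.19  0.7  -0.69] mouth off [ 0.008  0.031 -0.031] tilt below 43.32332958122455 camx [-0.37 -0.26  0.89]
```

```bash
cat >> kin.py <<'E'
def fk(j):
    F=frames(j);return F[6],np.array([0,0,.301])-.021*F[1][:,1]-.021*F[3][:,1]+.491*F[2][:,2]+.507*F[4][:,2]+.324*F[6][:,2]
E
python3 - <<'E'
from goal import *
from bench import r
from kin import ik,err
s=r.state();j=np.array(s["joints"])
for az,ph,ro,gp in ((-75,30,0,[.5,0.05,.22]),(-75,15,0,[.49,-.05,.2]),(-75,0,0,[.48,-.15,.2]),(-75,0,-60,[.48,-.17,.16]),(-75,0,-100,[.48,-.17,.14]),(-75,0,-145,[.48,-.17,.135]),(-75,5,-150,[.48,-.17,.135]),(-75,10,-150,[.48,-.17,.135])):
    Rg=Rt(az,ph,ro);p=np.array(gp)+.024*Rg[:,2];t=ik(Rg,p,j);print(ph,ro,units(s,Rg,p),np.round(err(t,Rg,p),3),np.round(t.x).astype(int));j=t.x
E
```

```text
30 0 [-0.94, -0.54, 1.02, 0.04, 0.0, 0.03] [0.001 0.   ] [-11  27 -33 115  61  92 -58]
15 0 [-1.54, -1.14, 2.52, 0.04, -2.5, 0.02] [0.002 0.   ] [-11  32 -26 122  73  96 -67]
0 0 [-2.42, -1.74, 3.84, 0.04, -5.0, 0.02] [0.002 0.   ] [ -9  38 -16 128  85 102 -76]
0 -60 [-2.0, -1.83, 4.45, 2.65, -4.51, -9.74] [0.004 0.   ] [ -9  44 -14 127  88 100 -20]
0 -100 [-1.71, -1.83, 4.62, 4.38, -3.61, -16.22] [0.003 0.   ] [-10  46 -13 126  87 100  18]
0 -145 [-1.64, -1.83, 4.66, 6.3, -1.93, -23.45] [0.004 0.   ] [-11  47 -12 126  87  99  62]
5 -150 [-1.61, -1.83, 4.67, 5.44, -1.4, -24.47] [0.001 0.   ] [ -9  44 -13 127  87  95  70]
10 -150 [-1.58, -1.83, 4.69, 4.36, -1.11, -24.65] [0.001 0.   ] [ -7  40 -15 128  86  91  72]
```

```bash
python3 -m inch '[-0.2,-0.1,0.2,0,-0.2,0,-0.6,-0.35,0.8,0,-0.8,0,-1,-0.65,1.4,0,-1.6,0,-1.4,-0.95,2.05,0,-2.5,0,-1.75,-1.25,2.7,0,-3.4,0,-2.1,-1.5,3.3,0,-4.2,0,-2.35,-1.7,3.7,0,-4.8,0,-2.42,-1.74,3.84,0,-5,0]'
python3 - <<'E'
from goal import *
from bench import r
p=r.capture("scene");cv2.imwrite("pics/s11.png",p["frame"][100:400,100:420])
print([d["position"] for d in r.spot_point(p,"bowl")[:1]])
s=r.state();print(np.round(s["joints"]))
for az,ph,ro,gp in ((-75,0,-40,[.48,-.17,.17]),(-75,0,-80,[.48,-.17,.15]),(-75,0,-100,[.48,-.17,.14])):
    Rg=Rt(az,ph,ro);p=np.array(gp)+.024*Rg[:,2];print(units(s,Rg,p))
E
```

```text
clock: 17.7
position: [0.4841, -0.1764, 0.1993]
tool_rot: [[-0.005, 0.966, 0.26], [-0.004, 0.26, -0.966], [-1.0, -0.006, 0.002]]
wrist_force: [-0.2, 0.3, -2.0]
finger_gap: 0.572
[[222.3, 265.9]]
[-10.  38. -16. 128.  86. 101. -76.]
[0.49, -0.07, 0.3, 0.03, 0.02, -6.64]
[0.82, -0.07, 0.3, 0.02, 0.03, -13.3]
[0.99, -0.07, 0.3, 0.02, 0.03, -16.64]
```

View pics/s11.png

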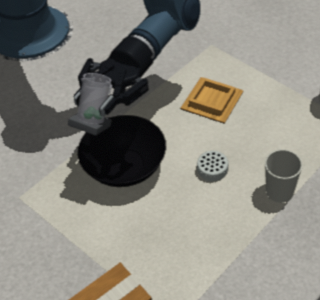

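```bash
python3 -m inch '[0,0,0.05,0,0,-0.7,0.1,-0.02,0.15,0,0,-2.2,0.25,-0.05,0.3,0,0,-3.9,0.4,-0.07,0.3,0,0,-5.6,0.5,-0.07,0.3,0,0,-7.3,0.6,-0.07,0.3,0,0,-9,0.7,-0.07,0.3,0,0,-10.5,0.75,-0.07,0.3,0,0,-11.5]'
python3 - <<'E'
from goal import *
from bench import r
p=r.capture("scene");cv2.imwrite("pics/s12.png",cv2.resize(p["frame"][140:320,120:320],(660,594)))
s=r.state();print(np.round(s["joints"]))
for az,ph,ro,gp in ((-75,0,-100,[.48,-.17,.14]),(-75,0,-120,[.48,-.17,.135]),(-75,0,-145,[.48,-.17,.135])):
    Rg=Rt(az,ph,ro);p=np.array(gp)+.024*Rg[:,2];print(units(s,Rg,p))
E
```

```text
clock: 18.8
position: [0.4877, -0.1907, 0.154]
tool_rot: [[-0.902, 0.341, 0.265], [-0.247, 0.096, -0.964], [-0.354, -0.935, -0.002]]
wrist_force: [-0.1, -0.2, -1.6]
finger_gap: 0.571
[-10.  44. -13. 127.  88. 100. -12.]
[0.11, 0.2, 0.03, 0.03, 0.06, -5.1]
[0.14, 0.28, 0.03, 0.02, 0.07, -8.44]
[0.14, 0.28, 0.03, 0.0, 0.07, -12.6]
```

View pics/s12.png

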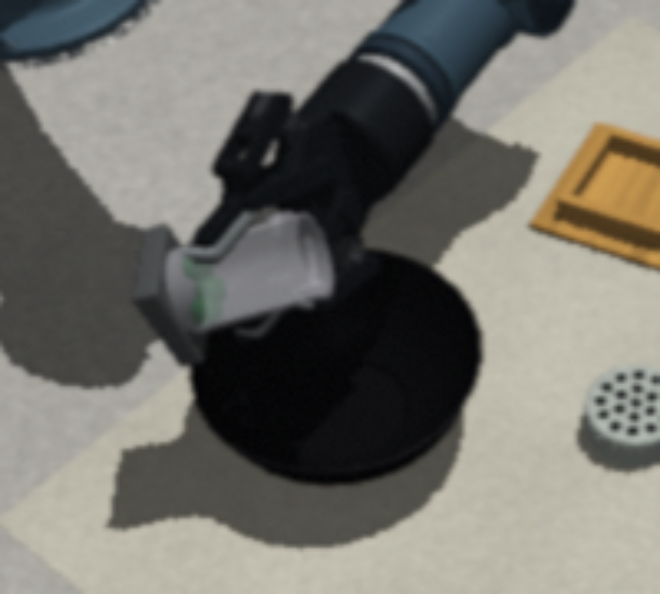

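```bash
python3 -c "
from h import *
print(atz(S,(216.4,219.4),.154),proj(S,[.499,-.133,.06]))"
python3 -m inch '[0.05,0.1,0.03,0,0,-0.8,0.1,0.2,0.03,0,0,-2.2,0.12,0.25,0.03,0,0,-3.6,0.14,0.28,0.03,0,0,-5,0.14,0.28,0.03,0,0,-6.4,0.14,0.28,0.03,0,0,-7.6,0.14,0.28,0.03,0,0,-8.5,0.14,0.28,0.03,0,0,-9.3]'
python3 - <<'E'
from goal import *
from bench import r
p=r.capture("scene");cv2.imwrite("pics/s13.png",cv2.resize(p["frame"][140:320,120:320],(660,594)))
s=r.state();print(np.round(s["joints"]),np.array(s["position"])-.024*np.array(s["tool_rot"])[:,2])
Rg=Rt(-75,0,-148);p=np.array([.48,-.17,.135])+.024*Rg[:,2];print(units(s,Rg,p))
E
```

```text
[ 0.50943769 -0.13595137  0.154     ] [219.92709377 247.40681878]
clock: 19.85
position: [0.4877, -0.1911, 0.1352]
tool_rot: [[-0.788, -0.555, 0.268], [-0.221, -0.151, -0.963], [0.575, -0.818, -0.004]]
wrist_force: [-1.4, -0.4, -1.5]
finger_gap: 0.568
[-11.  47. -12. 126.  88.  99.  42.] [ 0.48130193 -0.16799725  0.13531235]
[0.03, 0.02, 0.03, -0.04, 0.09, -3.8]
```

View pics/s13.png

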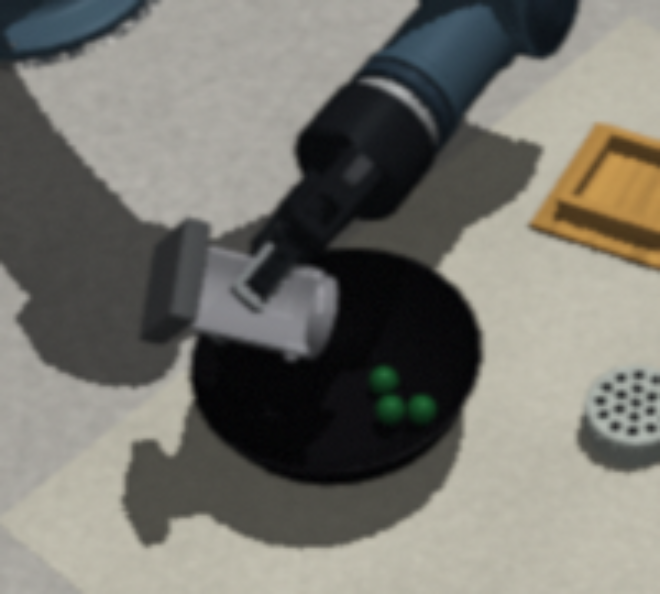

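All three beads lie in the bowl at crop (383,378), (390,409), (421,408), and the shaker is empty. Now I'll roll it back, lifting as I go.

```bash
python3 - <<'E'
from goal import *
from bench import r
from kin import ik,err
s=r.state()
for az,ph,ro,gp in ((-75,0,-60,[.48,-.17,.2]),(-75,0,0,[.48,-.15,.22])):
    Rg=Rt(az,ph,ro);p=np.array(gp)+.024*Rg[:,2];print(units(s,Rg,p))
for xy in ((.52,.27),(.55,.28),(.5,.25),(.42,.05),(.60,.25),(.45,.27)):
  for az in (-75,-90,-105):
    j=np.array([-20.7,48.6,-30.1,106.1,65.1,92.3,-72.5]);o=[]
    for zz in (.0525,.15):
        Rg=Rt(az,30);p=np.array([*xy,zz])+.024*Rg[:,2];t=ik(Rg,p,j);o.append((np.round(err(t,Rg,p),2).tolist(),np.round(t.x).astype(int).tolist()));j=t.x
    print(xy,az,o)
E
python3 -m inch '[0,-0.1,0,0,0,0.8,0,-0.3,0,0,0,2,0.05,-0.5,0,0,0,3.4,0.1,-0.75,0,0,0,5.1,0.1,-0.9,0,0,0,6.7,0.1,-1,0,0,0,8.3,0.1,-1.05,0,0,0,9.5,0.1,-1.1,0,0,0,10.2]'
```

```text
[0.65, -0.86, 0.02, 0.04, 0.09, 10.87]
[0.77, -1.19, -0.3, 0.09, 0.07, 20.87]
(0.52, 0.27) -75 [([0.0, 0.0], [-30, 56, -31, 90, 62, 100, -71]), ([0.0, 0.0], [-29, 48, -33, 91, 59, 105, -66])]
(0.52, 0.27) -90 [([0.0, 0.0], [-29, 60, -30, 82, 53, 106, -75]), ([0.0, 0.0], [-28, 52, -32, 83, 51, 111, -71])]
(0.52, 0.27) -105 [([0.0, 0.0], [-27, 63, -30, 74, 44, 111, -81]), ([0.0, 0.0], [-32, 53, -21, 76, 37, 113, -74])]
(0.55, 0.28) -75 [([0.0, 0.0], [-30, 58, -30, 86, 63, 101, -68]), ([0.0, 0.0], [-29, 50, -32, 87, 61, 105, -63])]
(0.55, 0.28) -90 [([0.0, 0.0], [-29, 62, -30, 77, 55, 107, -72]), ([0.0, 0.0], [-28, 54, -31, 78, 53, 112, -68])]
(0.55, 0.28) -105 [([0.0, 0.0], [-28, 65, -28, 69, 46, 113, -77]), ([0.01, 0.0], [-35, 55, -14, 70, 36, 113, -69])]
(0.5, 0.25) -75 [([0.0, 0.0], [-29, 55, -32, 95, 61, 99, -73]), ([0.0, 0.0], [-28, 46, -34, 96, 58, 104, -68])]
(0.5, 0.25) -90 [([0.0, 0.0], [-28, 58, -31, 86, 52, 104, -77]), ([0.0, 0.0], [-26, 50, -33, 88, 50, 110, -73])]
(0.5, 0.25) -105 [([0.0, 0.0], [-25, 61, -30, 79, 44, 109, -82]), ([0.0, 0.0], [-27, 52, -27, 80, 40, 113, -78
[... 514 characters left out ...]
7, -67]), ([0.0, 0.0], [-26, 55, -29, 75, 56, 111, -63])]
(0.6, 0.25) -105 [([0.01, 0.0], [-26, 66, -26, 64, 49, 113, -72]), ([0.01, 0.0], [-33, 57, -13, 66, 39, 113, -64])]
(0.45, 0.27) -75 [([0.0, 0.0], [-32, 54, -34, 97, 58, 100, -78]), ([0.0, 0.0], [-30, 45, -36, 98, 55, 105, -72])]
(0.45, 0.27) -90 [([0.0, 0.0], [-30, 57, -32, 89, 49, 105, -82]), ([0.0, 0.0], [-29, 49, -34, 91, 47, 110, -78])]
(0.45, 0.27) -105 [([0.0, 0.0], [-28, 59, -31, 83, 40, 108, -87]), ([0.0, 0.0], [-28, 51, -30, 84, 37, 113, -83])]
clock: 20.9
position: [0.5206, -0.1811, 0.1931]
tool_rot: [[-0.863, 0.427, 0.269], [-0.239, 0.124, -0.963], [-0.445, -0.896, -0.005]]
wrist_force: [-0.4, -0.1, -1.2]
finger_gap: 0.569
```

Run:
```python
from goal import *
from bench import r
s=r.state()
Rg=Rt(-75,0,0);p=np.array([.49,-.15,.22])+.024*Rg[:,2];print(units(s,Rg,p))
```

```text
[0.12, -0.56, -0.24, 0.12, 0.01, 10.6]
```

```bash
python3 -m inch '[0,-0.1,0,0,0,1,0.05,-0.3,-0.05,0,0,2.5,0.1,-0.4,-0.1,0,0,4.2,0.12,-0.5,-0.2,0.05,0,5.9,0.12,-0.56,-0.24,0.1,0,7.6,0.12,-0.56,-0.24,0.1,0,9.2,0.12,-0.56,-0.24,0.1,0,10.3,0.12,-0.56,-0.24,0.1,0,10.6]'
python3 - <<'E'
from goal import *
from bench import r
s=r.state()
for ph,g in ((20,[.50,.08,.24]),(30,[.54,.28,.2])):
    Rg=Rt(-75,ph,0);p=np.array(g)+.024*Rg[:,2];print(units(s,Rg,p))
E
```

```text
clock: 21.9
position: [0.4968, -0.172, 0.2203]
tool_rot: [[0.003, 0.965, 0.263], [0.002, 0.263, -0.965], [-1.0, 0.004, -0.001]]
wrist_force: [-0.2, 0.7, -1.7]
finger_gap: 0.572
[-0.18, 1.15, -3.66, 0.05, 3.33, -0.03]
[0.55, 2.67, -6.73, 0.05, 4.99, -0.02]
```

```bash
python3 -m inch '[-0.05,0.1,-0.4,0,0.4,0,-0.15,0.4,-1.3,0,1.2,0,-0.2,0.75,-2.3,0,2.1,0,-0.18,1.1,-3.3,0,3,0,-0.1,1.5,-4.3,0,3.9,0,0.1,1.95,-5.2,0,4.5,0,0.35,2.35,-6,0,4.9,0,0.5,2.6,-6.5,0,5,0]'
python3 - <<'E'
from goal import *
from bench import r
s=r.state();p=r.capture("side");cv2.imwrite("pics/d14.png",p["frame"]);q=r.capture("scene");cv2.imwrite("pics/s14.png",cv2.resize(q["frame"][60:260,240:480],(720,600)))
s=r.state();print(np.round(s["joints"]))
for ph,g in ((30,[.54,.28,.10]),(30,[.54,.28,.0565])):
    Rg=Rt(-75,ph,0);p=np.array(g)+.024*Rg[:,2];print(units(s,Rg,p))
E
```

```text
clock: 22.9
position: [0.5447, 0.2487, 0.191]
tool_rot: [[-0.13, 0.964, 0.231], [0.486, 0.264, -0.833], [-0.864, 0.004, -0.503]]
wrist_force: [-0.4, 0.3, -1.5]
finger_gap: 0.573
[-28.  44. -33.  90.  59. 106. -60.]
[1.54, 0.06, 0.72, 0.08, -0.05, 0.02]
[2.16, 0.06, 1.09, 0.08, -0.05, 0.02]
```

View pics/s14.png

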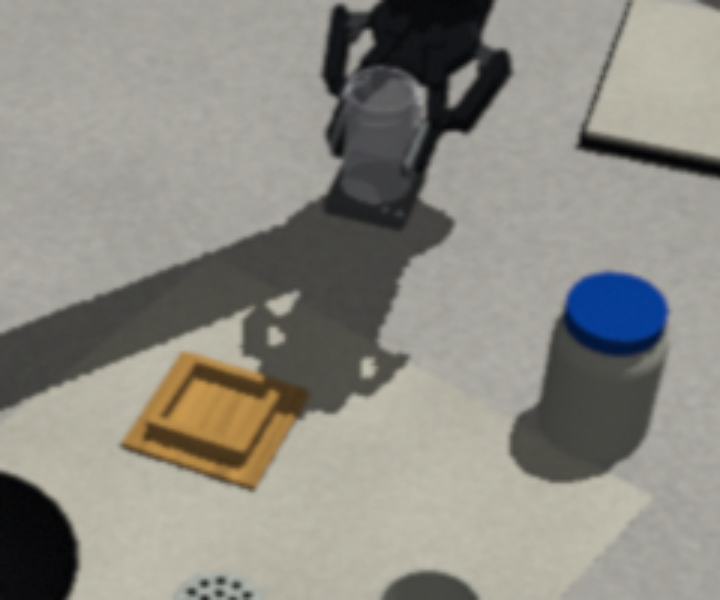

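View pics/d14.png

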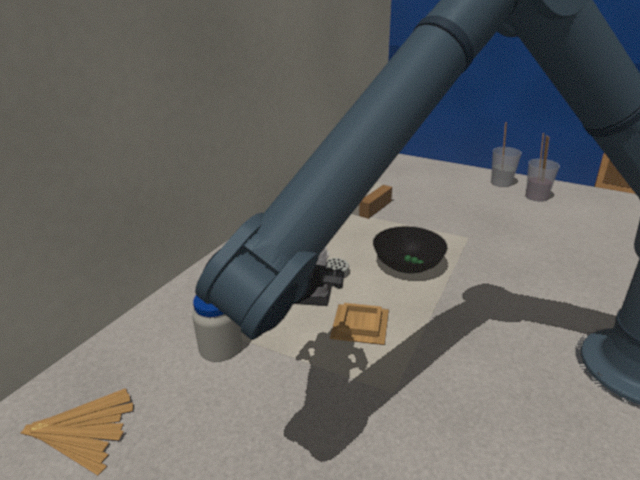

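```bash
python3 -m inch '[0.1,0,0.05,0,0,0,0.5,0.02,0.2,0,0,0,1,0.04,0.45,0,0,0,1.5,0.06,0.7,0,0,0,1.85,0.06,0.9,0,0,0,2,0.06,1,0,0,0,2,0.06,1,0,0,0]'
python3 - <<'E'
from goal import *
from bench import r
s=r.state();Rg=Rt(-75,30,0)
p=np.array(s["position"]);
for z in (.044,.041,.039): print(z,units(s,Rg,[p[0],p[1],z]))
E
```

```text
clock: 23.88
position: [0.5453, 0.2587, 0.0555]
tool_rot: [[-0.133, 0.964, 0.231], [0.485, 0.267, -0.832], [-0.864, 0.001, -0.503]]
wrist_force: [-0.6, -0.9, -2.0]
finger_gap: 0.568
0.044 [0.17, -0.0, 0.1, 0.08, -0.04, 0.03]
0.041 [0.21, -0.0, 0.12, 0.08, -0.04, 0.03]
0.039 [0.24, -0.0, 0.14, 0.08, -0.04, 0.03]
```

```bash
python3 -m inch '[0.06,0,0.03,0.04,0,0,0.12,0,0.07,0.08,-0.04,0.03,0.17,0,0.1,0.08,-0.04,0.03,0.17,0,0.1,0.08,-0.04,0.03]'; python3 -m inch '[0.03,0,0.02,0,0,0,0.05,0,0.03,0,0,0,0.05,0,0.03,0,0,0]'
```

```text
clock: 24.38
position: [0.5452, 0.2586, 0.0435]
tool_rot: [[-0.129, 0.966, 0.224], [0.482, 0.258, -0.837], [-0.866, -0.0, -0.5]]
wrist_force: [-0.3, 0.0, -1.4]
finger_gap: 0.572
clock: 24.75
position: [0.5452, 0.2585, 0.04]
tool_rot: [[-0.129, 0.966, 0.224], [0.482, 0.258, -0.837], [-0.866, -0.0, -0.499]]
wrist_force: [0.1, -0.6, -1.7]
finger_gap: 0.573
```

```bash
python3 -m inch '[0.02,0,0.01,0,0,0,0.03,0,0.02,0,0,0,0.03,0,0.02,0,0,0]';python3 - <<'E'
from bench import r
import cv2
q=r.capture("scene");cv2.imwrite("pics/s15.png",cv2.resize(q["frame"][80:230,270:450],(720,600)))
E
```

```text
clock: 25.12
position: [0.5451, 0.2587, 0.0398]
tool_rot: [[-0.128, 0.966, 0.224], [0.481, 0.258, -0.838], [-0.868, 0.001, -0.497]]
wrist_force: [-2.8, 1.5, 4.9]
finger_gap: 0.57
```

View pics/s15.png

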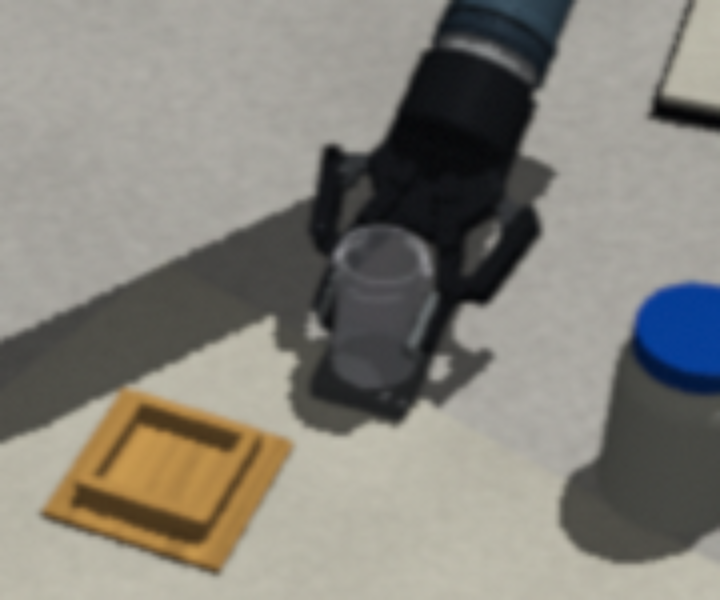

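Contact has begun (a few newtons) and the foot is on the bench. I'll release and retreat along the tool axis.

```bash
python3 -m inch '[0,0,0,0,0,0,0,0,0,0,0,0,0,0,0,0,0,0,0,0,0,0,0,0,0,0,0,0,0,0]' 100 && python3 -m inch '[0,0,-0.15,0,0,0,0,0,-0.5,0,0,0,0,0,-0.9,0,0,0,0,0,-1.4,0,0,0,0,0,-1.9,0,0,0,0,0,-2.3,0,0,0,0,0,-2.5,0,0,0,0,0,-2.5,0,0,0]' 100
python3 - <<'E'
from bench import r
import cv2
from h import *
q=r.capture("scene");cv2.imwrite("pics/s16.png",q["frame"]);d=r.capture("side");cv2.imwrite("pics/d16.png",d["frame"])
for o,z in (("shaker",0),("shaker_mouth",.096),("cap",0),("bowl",0),("tub",0),("cup",0),("carton",0)):
    a=r.spot_point(q,o)[:1];b=r.spot_point(d,o)[:1]
    print(o,[np.round(atz(S,x["position"],z),3) for x in a],[np.round(atz(D,x["position"],z),3) for x in b])
E
```

```text
clock: 25.8
position: [0.5451, 0.2587, 0.0396]
tool_rot: [[-0.128, 0.966, 0.224], [0.481, 0.258, -0.838], [-0.867, 0.0, -0.497]]
wrist_force: [0.4, -0.4, -0.3]
finger_gap: 0.997
clock: 26.8
position: [0.5106, 0.3865, 0.115]
tool_rot: [[-0.129, 0.966, 0.226], [0.482, 0.26, -0.837], [-0.867, 0.001, -0.499]]
wrist_force: [0.0, -0.5, -0.3]
finger_gap: 1.002
shaker [array([0.547, 0.265, 0.   ])] [array([0.538, 0.276, 0.   ])]
shaker_mouth [] [array([0.542, 0.276, 0.096])]
cap [array([ 0.646, -0.013,  0.   ])] [array([0.539, 0.279, 0.   ])]
bowl [array([ 0.501, -0.129,  0.   ])] [array([ 0.498, -0.128,  0.   ])]
tub [array([0.716, 0.321, 0.   ])] [array([0.726, 0.316, 0.   ])]
cup [array([0.781, 0.028, 0.   ])] [array([0.779, 0.04 , 0.   ])]
carton [array([ 0.72 , -0.378,  0.   ])] []
```

View pics/s16.png

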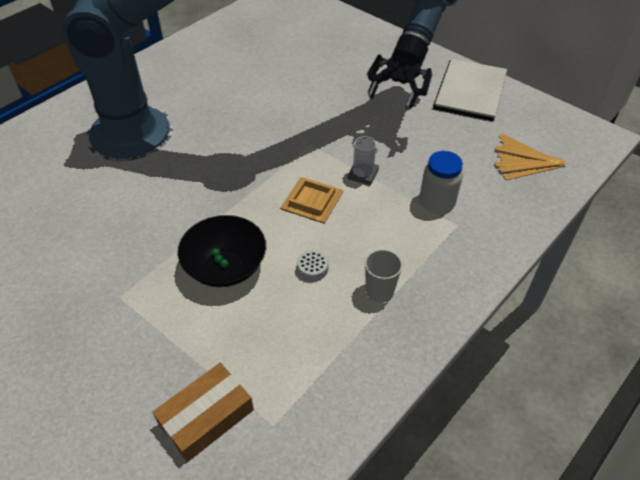

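View pics/d16.png

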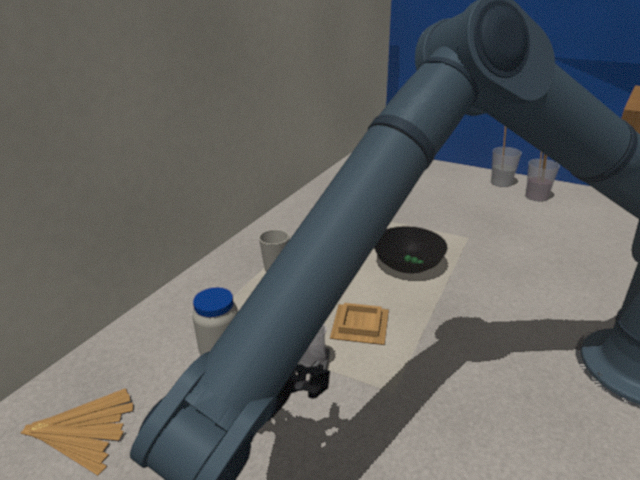

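The scene picture shows the empty shaker upright at (365,160), the cap flat at (313,264) and three beads in the bowl at (220,258). The tub, cup and carton are where they were, and the gripper is clear of everything. Handing in.

Run:
```python
from bench import r
s=r.state();print(s["clock"],s["wrist_force"]);print(r.close_job())
```

```text
27.6 [ 0.02175436 -0.2230146   0.09147728]
the job is handed in; nothing more can be done
None
```

The job is handed in at 27.6 s of the 72 s allowed; no verdict is reported.

**What I did:** With the shaker standing in its holder, I turned the cap about 56° anticlockwise and lifted it off. I laid it flat on the bench at about (0.64, -0.01). I then gripped the shaker from the side and rolled it over the bowl until all three beads came out. Last, I stood it on the bench at about (0.54, 0.28).

**Last checks:**
- **Result:** The final pictures show three beads in the bowl, the cap flat, and the empty shaker upright. The gripper is open and clear, with wrist force near 0 N.
- **Things to leave alone:** The tub, cup and carton measure within a few mm of where they started, which is about the measurement error. The carton was found in the scene view only, because the arm hid it from the side camera.
- **Disagreements:** In the side view the network reported the cap at the shaker's position. The arm blocked that view of the cap, and the scene camera shows it correctly. The two cameras differ by about 1 cm on the shaker's position.
- **Forces:** The highest wrist force I read was about 21 N, when the cap and fingers touched the bench.

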